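# Put together a two-tier serving stand

### The job

Finish assembling the two-tier serving stand for the table display. Slide the square brass sleeve down the post until it sits on the lower board, then fit the upper board over the post, fully down on the sleeve and running lengthwise in line with the lower board, and last press the ring handle down on the end of the post until it snaps fully home on the upper board. Leave the pepper mill and the fork where they are.

Things in the scene. Friction and masses are not known exactly. Their poses are not given: they have to be found in the camera images.
- stand: The stand as begun, fixed: wooden lower board (150 mm along its x, 230 along its y, 12 thick, top 24 mm above the table) on four feet, with an upright brass post in its middle. Origin on the table under the post, z up the post. The post is 16 mm square (sides along the stand's x and y) up to 118 mm above the table, then tapers into a round stud 11 mm in diameter
- seat (a point): Point on the post's axis at the top of the brass collar round its foot, 28 mm above the table: where the sleeve's lower end comes to rest. Axes as the stand's
- post_tip (a point): Tip of the post's round stud, on its axis, 146 mm above the table. 14.5 mm below it two sprung steel buttons stand out of the stud's sides (along the stand's x, to 8.4 mm from the axis, which clears the 19 mm bores); they give way inward when the handle is pressed over them (10 to 15 N) and spring out again inside it
- sleeve: Loose square brass tube, 28 x 28 mm outside, 80 mm long, square bore 19 mm right through (sides parallel to its outside), standing on end; both ends alike. Origin at the centre of its underside, z along the tube, x and y square to its faces
- sleeve_mid (a point): Centre of the sleeve, 40 mm above its underside
- upper_board: Loose wooden board, 115 mm along its x, 180 along its y, 8 thick, lying flat, with a square brass hub 31 x 31 mm standing 10 mm above its top (hub top 18 mm above the underside); a 19 mm square bore runs through hub and board, sides along the board's x and y. Origin at the centre of its underside, z up
- hub_top (a point): Centre of the top of the upper board's hub, 18 mm above the board's underside
- handle: Loose brass ring handle standing on its open socket, 77 mm high: a square cap 31 x 31 mm, 27.5 high, and on it an upright ring of 9 mm bar, 50 mm outside diameter, in the handle's y-z plane (9 mm thick along its x). Socket 13 to 14 mm square, open below, 21.5 mm deep. Origin at the centre of its underside, z up. Any turn about z fits
- ring_top (a point): Top of the handle's ring, 77 mm above the handle's underside
- pepper_mill: Bystander: turned wooden pepper mill, 56 mm across and 163 mm high, upright. Origin at the centre of its underside
- fork: Bystander: fork with gilt handle, 203 mm long, 23 mm wide, 12 mm high, along its x. Origin at the centre of its underside
Things that resemble listed ones, but are neither listed nor needed, are in the scene too. What is shaped like the sleeve but blue, pink or red is not meant.

How it is judged:
By the outcome, as a careful person would: the job done as asked, in the order asked, and still so for the second after the job is handed in, with the robot touching nothing.
It also fails if it takes over 72 s, if anything falls off the work surface, if the arm or the gripper's body presses on something with over 40 N, if the wrist force passes 120 N, or if a joint passes its speed limit or range.

### The arm

A 7-joint arm with a two-finger parallel gripper is mounted at the origin on the work surface; the furniture and walls round the work are solid. World frame = base frame: x ahead of the robot, y to its left, z up, the work surface at z = 0. Lengths are in m, angles in rad, forces in N, time in s.
With the tool pointing down it reaches from about 0.4 to 0.85 m from the base axis. Payload 4.5 kg.
Tool frame: the origin (TCP) lies at the very end of the fingers, on their centre line; the grasp point (between the pads) lies 19 mm behind it (r.grasp_offset is the distance from the TCP to the grasp point, in m); z points along the fingers, y is the direction in which the jaws open and shut (so a half turn about z gives the same grasp; the last joint's range is limited). The gripper opens to 88 mm and grips with 3 to 60 N. Pads are 18 mm wide; open, the fingers measure 123 mm over their backs; the gripper's body (75 mm by 187 mm) begins 45 mm behind the grasp point.
Start: joints at [1.36, 0.689, -0.195, 1.565, 0.157, 0.902, -0.215], TCP at [0.152, -0.606, 0.211] pointing down, gripper open.
Joint ranges: [-3.01, 3.01], [-0.46, 2.08], [-1.47, 1.51], [0.13, 2.56], [-1, 4.14], [0.04, 2.09], [-2.66, 2.66]. Speed limits (rad/s): [2.57, 2.57, 3.14, 3.14, 3.14, 3.14, 3.14].

### API

Orientations are given as a 3x3 rotation matrix whose columns are the frame's x, y, z axes.
In Python, from rig import r, move_gripper, kin, viewer gives the robot as it stands. Calls block until the motion is done:
- r.move_pose(position, orientation): joint-space move of the TCP to a pose.
- r.move_linear(position, orientation=None, feed=0.15, f_stop=None): straight line of the TCP; orientation=None keeps the orientation; feed is the mean speed in m/s. With f_stop (N) it stops when the force on the tool has changed by that much, and returns True; else False.
- r.goto_joints(angles): joint-space move.
- move_gripper(opening, squeeze=None): opening from 0.0 (shut) to 1.0 (fully open); squeeze is the grip in N (None keeps the last); returns when the fingers have stopped.
- r.hold(seconds).
- kin.ik(position, orientation): joint angles nearest the present ones, or None.
- viewer.capture(name): name is "side" or "top" or "wrist"; returns a dict with "color" (420x560x3 uint8, red, green, blue), "mtx" (3x3 intrinsics, pixels), "rvec" (rotation vector, rad) and "tvec" (3), from world to camera coordinates, as OpenCV has them; the wrist camera has in their place "tool_from_camera" (4x4, takes a point from camera to tool coordinates, whose origin is the TCP and whose axes are the flange's). Camera axes: x right, y down, z forward; pixel columns grow to the right and rows downward; lengths in m; the calibration is good to about 2 mm. A picture is of the moment at which its call begins: read the wrist's pose just before it. There is no depth.
A pose or a line that the arm cannot do raises r.IKError and nothing moves.
- r.job_done(): hands the job in, once; it reports no verdict.
Readings, each from a call of its own:
- r.current_time_s(): time.
- r.current_joint_pos(): joint angles.
- r.current_qd(): joint speeds.
- r.current_joint_efforts(): joint torques, N m.
- r.current_ee_pos(): TCP position.
- r.current_eef_rot(): TCP orientation.
- r.current_contact_force(): force on the tool from outside, world axes, zero at the start.
- r.current_moment(): the same for the moment, N m.
- r.current_finger_gap(): opening from 0.0 (shut) to 1.0 (fully open).
Only numpy, scipy, OpenCV 4.12 (cv2) and the standard library are available. Lean on these libraries where they do the work, as an engineer would, in place of code of your own. Each camera call takes 0.05 s, during which the arm holds its last target. There are 200 camera calls.

## Working session

There is one attempt and no reset: what is moved stays moved. The work goes in short steps, each a Python script; the robot and the scene stay as the last script left them, time stands still between calls to the robot, and variables do not carry over. Pictures are saved under pics/ and viewed, about 8 in all and at most 12, crops included, and the job is handed in when it is done.

```bash
ls; mkdir -p pics; python3 - <<'E'
from rig import r,viewer
import cv2
for n in ("top","side"):
    d=viewer.capture(n); cv2.imwrite(f"pics/{n}0.png",cv2.resize(d["color"][:,:,::-1],(784,588),interpolation=cv2.INTER_CUBIC)); cv2.imwrite(f"pics/{n}0_raw.png",d["color"][:,:,::-1])
    R=cv2.Rodrigues(d["rvec"])[0]; print(n,d["mtx"].tolist(),(-R.T@d["tvec"].ravel()),R.tolist())
d=viewer.capture("wrist");print(d["mtx"],d["tool_from_camera"]);print(r.current_time_s(),r.current_eef_rot())
E
```

```text
pics
top [[459.8642259859301, 0.0, 276.2895208497563], [0.0, 459.8642259859301, 213.44790178357803], [0.0, 0.0, 1.0]] [0.32402446 0.03887937 1.28149598] [[0.026378091422091687, -0.9996095775350274, -0.009213511446332055], [-0.9970963013912207, -0.025650896418455416, -0.07170074800779508], [0.07143641959725738, 0.01107808707194536, -0.9973836342862012]]
side [[489.96754078041124, 0.0, 286.11995315484273], [0.0, 489.96754078041124, 204.22908579811812], [0.0, 0.0, 1.0]] [0.35029207 1.21970382 0.9377494 ] [[-0.9990847117414547, -0.039258907395205316, -0.016984609345789062], [-0.009256230854158505, 0.586076783146763, -0.8102026452972844], [0.04176195583146096, -0.8093038628639291, -0.5859037434584744]]
[[331.16921874   0.         277.47945883]
 [  0.         331.16921874 208.13886233]
 [  0.           0.           1.        ]] [[-3.19485655e-04 -9.47659004e-01 -3.19284060e-01  8.27645881e-02]
 [ 9.99999819e-01 -1.39927094e-04 -5.85317120e-04  2.82509358e-04]
 [ 5.10004548e-04 -3.19284189e-01  9.47658877e-01 -1.74339257e-01]
 [ 0.00000000e+00  0.00000000e+00  0.00000000e+00  1.00000000e+00]]
0.15 [[ 9.70185710e-01  2.42362363e-01 -4.16503283e-04]
 [ 2.42362701e-01 -9.70184887e-01  1.26708771e-03]
 [-9.69908211e-05 -1.33025525e-03 -9.99999111e-01]]
```

View pics/top0.png

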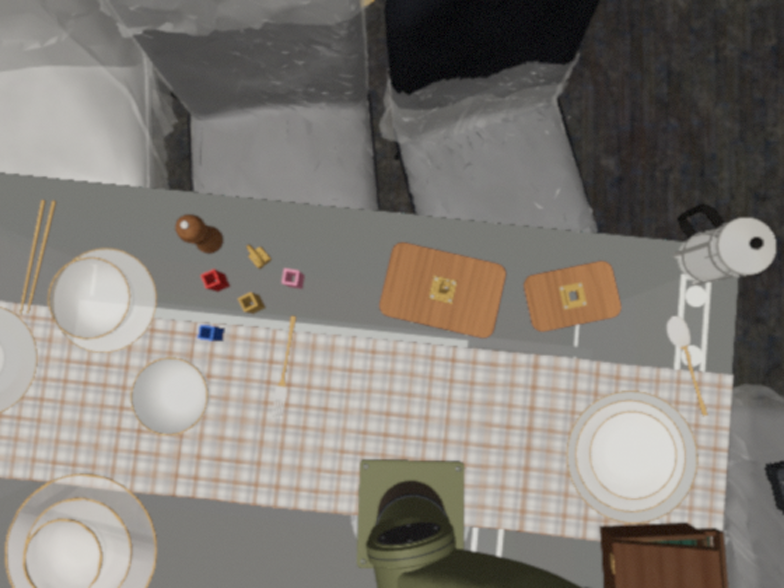

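View pics/side0.png

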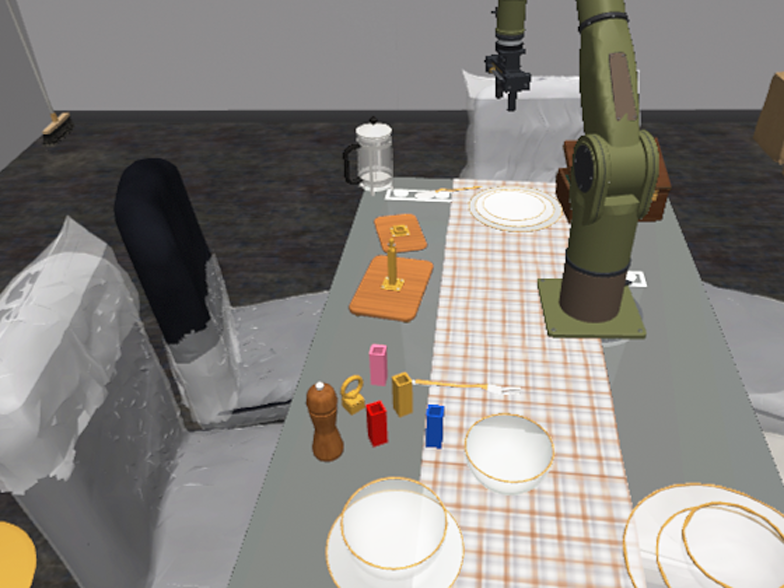

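The top view (784×588) shows the gold square tube at (249,302). It could be confused with the red tube (213,280), pink tube (291,278) and blue tube (210,332). The handle is at (258,256), the mill at (190,228), the fork at (288,365), the stand at (443,290) and the upper board at (573,296). By the description, the sleeve is the gold one. Next I'll measure roughly and take a close crop.

```bash
cat > h.py <<'E'
import numpy as np, cv2
from rig import r, move_gripper, kin, viewer
from scipy.spatial.transform import Rotation as Ro
def cam(n):
    """-> BGR image, K, R (world<-cam), camera position"""
    if n=="wrist":
        p,Rt=np.array(r.current_ee_pos()),np.array(r.current_eef_rot())
        d=viewer.capture(n); T=np.array(d["tool_from_camera"])
        return d["color"][:,:,::-1].copy(),d["mtx"],Rt@T[:3,:3],p+Rt@T[:3,3]
    d=viewer.capture(n); R=cv2.Rodrigues(d["rvec"])[0]
    return d["color"][:,:,::-1].copy(),d["mtx"],R.T,-R.T@np.ravel(d["tvec"])
def onplane(uv,K,R,c,z):
    uv=np.atleast_2d(uv).astype(float)
    d=(R@np.linalg.inv(K)@np.c_[uv,np.ones(len(uv))].T).T
    return c+d*((z-c[2])/d[:,2])[:,None]
def proj(P,K,R,c):
    q=(K@R.T@(np.atleast_2d(P)-c).T).T; return q[:,:2]/q[:,2:]
def down(yaw):
    """tool pointing down, tool y (jaw axis) at angle yaw in world"""
    y=np.array([np.cos(yaw),np.sin(yaw),0]); z=np.array([0,0,-1.]); return np.c_[np.cross(y,z),y,z]
def mask(im,lo,hi):
    return cv2.inRange(cv2.cvtColor(im,cv2.COLOR_BGR2HSV),np.array(lo),np.array(hi))
def blobs(m,amin=25):
    cs,_=cv2.findContours(m,cv2.RETR_EXTERNAL,cv2.CHAIN_APPROX_NONE)
    return sorted([c for c in cs if cv2.contourArea(c)>amin],key=cv2.contourArea,reverse=True)
GOLD=((16,110,50),(32,255,255)); WOOD=((3,90,60),(15,255,255))
E
python3 - <<'E'
from h import *
im,K,R,c=cam("top")
for nm,rng,z in (("gold",GOLD,0.02),("gold.08",GOLD,.08),("wood",WOOD,.012)):
    for b in blobs(mask(im,*rng)):
        (u,v),s,a=cv2.minAreaRect(b); u0,v0=u,v
        if not(100<u<460 and 130<v<280): continue
        print(nm,round(u*1.4),round(v*1.4),np.round(s,1),round(cv2.contourArea(b)),np.round(onplane((u,v),K,R,c,z)[0],3))
        if nm=="wood":
            box=onplane(cv2.boxPoints(cv2.minAreaRect(b)),K,R,c,.024 if s[0]*s[1]>4000 else .008); e=np.diff(box[[0,1,2]],axis=0); print(box.mean(0).round(3),np.linalg.norm(e,axis=1).round(3),np.degrees(np.arctan2(e[:,1],e[:,0])).round(1))
h=im[150:255,110:230]; cv2.imwrite("pics/crop1.png",cv2.resize(h,None,fx=6,fy=6,interpolation=cv2.INTER_CUBIC))
E
```

```text
gold 442 289 [18.2 17.9] 277 [ 0.436 -0.055  0.02 ]
gold 572 295 [17.7 18.2] 260 [ 0.43 -0.31  0.02]
gold 250 302 [13.  13.4] 144 [0.401 0.321 0.02 ]
gold 257 254 [17.5 10.5] 122 [0.497 0.313 0.02 ]
gold.08 442 289 [18.2 17.9] 277 [ 0.431 -0.051  0.08 ]
gold.08 572 295 [17.7 18.2] 260 [ 0.425 -0.294  0.08 ]
gold.08 250 302 [13.  13.4] 144 [0.397 0.308 0.08 ]
gold.08 257 254 [17.5 10.5] 122 [0.489 0.3   0.08 ]
wood 442 289 [83.6 54.1] 4328 [ 0.436 -0.056  0.012]
[ 0.436 -0.055  0.024] [0.149 0.23 ] [ -11.4 -101.7]
wood 572 296 [41.1 64.8] 2504 [ 0.431 -0.311  0.012]
[ 0.431 -0.312  0.008] [0.18  0.114] [ -76.9 -168.3]
wood 198 233 [35.3 18.6] 520 [0.537 0.433 0.012]
[0.538 0.434 0.008] [0.052 0.101] [ -27.  -118.2]
```

View pics/crop1.png

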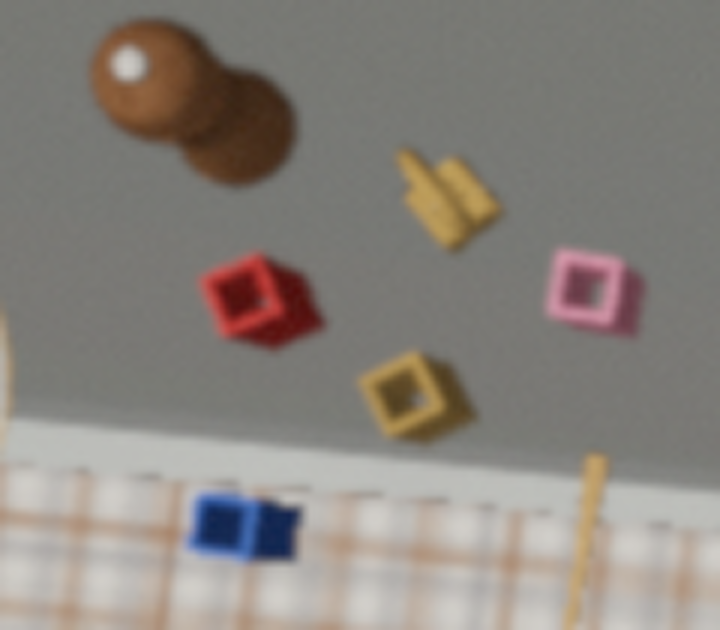

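The crop confirms the gold sleeve, with its top centre at about (402,393) in the crop. Red, pink and blue are clearly different. Next I'll check IK and yaw options, then take hover views with the wrist camera.

```bash
python3 - <<'E'
from h import *
for nm,p,ys in (("board",(.43,-.31,.2),(12,102,-78,-168)),("stand",(.436,-.055,.3),(-11.5,78.5,-101.5,168.5)),("sleeve",(.397,.31,.06),(-61,119,29,-151)),("handle",(.485,.30,.03),(-58,122)),("handlehi",(.485,.30,.2),(-58,122))):
    for y in ys:
        q=kin.ik(np.array(p),down(np.radians(y))); print(nm,y,None if q is None else np.round(q,2))
E
```

```text
board 12 [ 0.88  0.62 -0.56  1.85  0.45  0.79  0.29]
board 102 [ 1.11  0.75 -1.01  1.84  0.76  0.99  1.55]
board -78 [ 0.63  0.58 -0.15  1.87  0.13  0.7  -0.95]
board -168 [ 0.35  0.6   0.31  1.88 -0.27  0.7  -2.12]
stand -11.5 [ 0.45  0.37 -0.6   1.95  0.26  0.9  -0.49]
stand 78.5 [ 0.72  0.47 -1.05  1.94  0.49  1.01  0.82]
stand -101.5 [ 0.15  0.33 -0.18  1.97  0.08  0.86 -1.84]
stand 168.5 [-0.72  0.63  1.31  2.   -0.71  1.08 -2.42]
sleeve -61 [-1.04  0.86  0.48  2.07 -0.94  0.45 -0.88]
sleeve 119 [-0.1   1.13 -1.26  2.02  1.27  1.12  0.09]
sleeve 29 [-0.95  0.83  0.32  2.06 -0.72  0.36  0.47]
sleeve -151 [-1.06  0.87  0.53  2.07 -1.    0.48 -2.4 ]
handle -58 [-0.87  0.94  0.42  1.88 -0.78  0.5  -0.91]
handle 122 [-0.02  1.23 -1.26  1.83  1.3   1.2   0.38]
handlehi -58 [-0.54  0.63 -0.15  1.75  0.13  0.77 -1.77]
handlehi 122 [-0.01  0.92 -1.26  1.72  0.93  1.23  0.62]
```

```bash
python3 - <<'E'
from h import *
import pickle
V={}
for nm,p,y in (("board",(.43,-.31,.17),12),("stand",(.436,-.055,.26),-11.5),("hs",(.44,.31,.22),-60)):
    r.move_pose(np.array(p),down(np.radians(y))); r.hold(.15)
    V[nm]=cam("wrist"); print(nm,r.current_time_s(),np.round(r.current_ee_pos(),4),np.degrees(np.arctan2(*np.array(r.current_eef_rot())[[1,0],1])).round(2))
pickle.dump(V,open("V.pkl","wb"))
a=np.hstack([cv2.resize(V[k][0],(400,300),interpolation=cv2.INTER_AREA) for k in ("board","stand")])
b=np.hstack([cv2.resize(V["hs"][0],(400,300),interpolation=cv2.INTER_AREA),np.zeros((300,400,3),np.uint8)])
cv2.imwrite("pics/w1.png",np.vstack([a,b]))
E
```

```text
board 1.9167 [ 0.4295 -0.3111  0.17  ] 11.86
stand 3.1667 [ 0.4359 -0.0562  0.2595] -11.63
hs 4.7417 [0.4407 0.3088 0.2201] -60.12
```

View pics/w1.png

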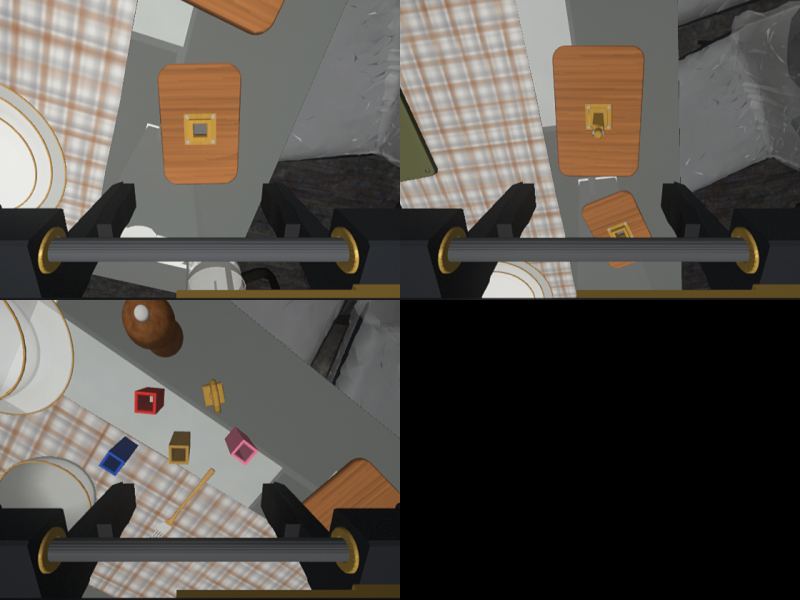

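Wrist views (400×300 tiles): the board hub is at (200,130) and the post at (598,120) with the tip towards (598,133). The gold sleeve's bore is at (179,453), the handle is at (213,395) with its ring edge-on, and the mill is at (150,325), well off. Close crops for edges:

```bash
python3 - <<'E'
from h import *
import pickle
V=pickle.load(open("V.pkl","rb"))
def crop(k,u,v,w=25): # tile px -> raw
    u=int(u*1.4);v=int(v*1.4); c=V[k][0][v-w:v+w,u-w:u+w]; print(k,u-w,v-w); return cv2.resize(c,(300,300),interpolation=cv2.INTER_CUBIC)
cv2.imwrite("pics/c2.png",np.vstack([np.hstack([crop("board",200,130),crop("stand",198,122)]),np.hstack([crop("hs",179,150),crop("hs",213,96)])]))
for k,z in(("board",.008),("stand",.024)):
    b=blobs(mask(V[k][0],(3,90,60),(32,255,255)))
    for c in b[:3]:
        W=onplane(c[:,0],*V[k][1:],z)[:,:2]; q=cv2.minAreaRect((W*1000).astype(np.float32)); print(k,np.round(q[0],1),np.round(q[1],1),round(q[2],2),[round(t) for t in cv2.boundingRect(c)])
E
```

```text
board 255 157
stand 252 145
hs 225 185
hs 273 109
board [ 430.6 -309.9] [114.2 178.8] 12.89 [221, 88, 117, 170]
board [ 441. -161.] [125.7  38.5] 11.79 [255, 0, 143, 49]
board [ 658.9 -582.5] [422.7  33.7] 11.93 [247, 398, 313, 20]
stand [435.9 -51.9] [227.5 149.2] 78.32 [214, 64, 128, 183]
stand [ 426.4 -273.5] [110.3 127.5] 12.85 [254, 267, 99, 66]
stand [ 557.5 -487.8] [ 38.8 515.1] 78.48 [247, 398, 313, 19]
```

View pics/c2.png

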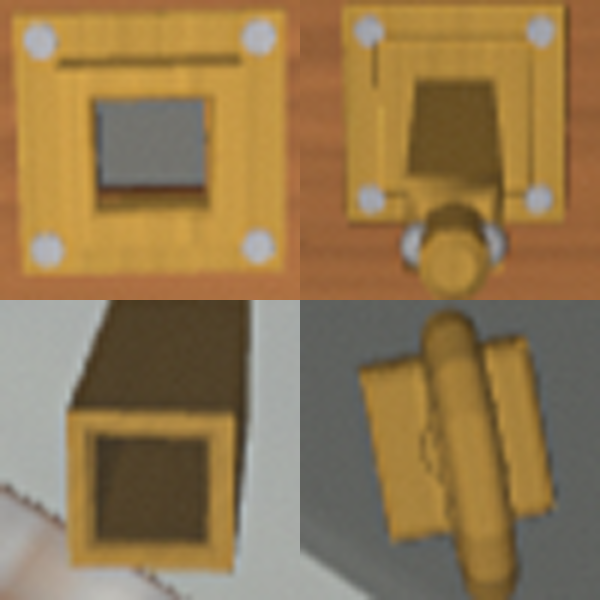

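Crops:
- **Hub:** the bore (about 19 px wide) is centred at local (151.5,154).
- **Stud:** the tip disc is at (153.5,262), with the sprung buttons on either side.
- **Sleeve:** top corners are (67,111), (236,113), (234,272) and (72,267).
- **Handle:** cap corners are (60,72), (227,38), (253,210) and (92,243), with the ring edge-on across it.

I'll cast these onto their planes.

```bash
python3 - <<'E'
from h import *
import pickle
V=pickle.load(open("V.pkl","rb"))
def W(k,o,pts,z):
    return onplane(np.array(o)+(np.array(pts,float)+.5)/6-.5,*V[k][1:],z)*1000
def quad(nm,P):
    e=np.roll(P,-1,0)-P; print(nm,P.mean(0).round(1),"sides",np.linalg.norm(e,axis=1).round(1),"ang",np.degrees(np.arctan2(e[:,1],e[:,0])).round(1))
quad("bore",W("board",(255,157),[(93,98),(207,97),(210,210),(97,211)],.018))
print("tip",W("stand",(252,145),[(153.5,262)],.146).round(1),"buttons",W("stand",(252,145),[(112,245),(195,243)],.1315).round(1))
quad("collarplate",W("stand",(252,145),[(44,5),(266,8),(265,221),(47,221)],.026))
quad("sleeve",W("hs",(225,185),[(67,111),(236,113),(234,272),(72,267)],.08))
quad("sbore",W("hs",(225,185),[(93,134),(209,136),(208,244),(94,243)],.08))
quad("cap",W("hs",(273,109),[(60,72),(227,38),(253,210),(92,243)],.0275))
c=max(blobs(mask(V["hs"][0][:90],(3,90,20),(15,255,255))),key=cv2.contourArea);print("mill bbox",cv2.boundingRect(c)); 
x,y,w,h=cv2.boundingRect(c); print("mill z0/.163", W("hs",(0,0),[((x+w-20)*6,(y+h-20)*6)],.02).round(), W("hs",(0,0),[(197*6,18*6)],.163).round())
# top view cross-checks
im,K,R,cc=cam("top")
b=[b for b in blobs(mask(im,*GOLD)) if 165<b[:,0,0].mean()<190 and 200<b[:,0,1].mean()<230]
print("sleeve top view",onplane((176.6,215.2),K,R,cc,.08).round(4),"mill base",onplane((110+245/6,150+130/6),K,R,cc,.03).round(3),"mill top",onplane((110+130/6,150+64/6),K,R,cc,.163).round(3))
print("r.grasp_offset",r.grasp_offset)
E
```

```text
bore [ 430.8 -310.3   18. ] sides [19.1 19.6 19.2 19.6] ang [  12.3  -76.1 -167.6  103.4]
tip [[436.1 -51.5 146. ]] buttons [[429.4 -51.4 131.5]
 [442.2 -53.7 131.5]]
collarplate [435.9 -52.6  26. ] sides [45.2 44.6 46.  45.2] ang [ -12.4 -100.9  168.4   78.1]
sleeve [399.1 316.6  80. ] sides [28.1 28.5 27.6 27.9] ang [ -60.9 -151.6  117.9   29.3]
sbore [399.3 317.   80. ] sides [19.3 19.4 19.4 19.5] ang [ -61.2 -151.7  119.3   28.3]
cap [492.4 311.3  27.5] sides [30.3 30.8 30.  31. ] ang [ -49.  -139.5  131.4   41.1]
mill bbox (171, 0, 85, 80)
mill z0/.163 [[523. 405.  20.]] [[528. 416. 163.]]
sleeve top view [[0.3987 0.3136 0.08  ]] mill base [[0.52  0.401 0.03 ]] mill top [[0.525 0.411 0.163]]
r.grasp_offset 0.0187
```

```bash
python3 - <<'E'
from h import *
Rg=down(np.radians(-61.2)); p=np.array([.3990,.3160,.056])
move_gripper(.55)
r.move_pose(p+[0,0,.09],Rg); r.move_linear(p,feed=.1,f_stop=8); print(np.round(r.current_ee_pos(),4))
move_gripper(0,squeeze=30); print("gap mm",r.current_finger_gap()*88,np.round(r.current_ee_pos(),4))
r.move_linear(p+[0,0,.22],feed=.25); print("gap",r.current_finger_gap()*88,r.current_contact_force())
r.move_pose(np.array([.4361,-.0520,.285]),down(np.radians(-11.7))); r.hold(.2)
print(np.round(r.current_ee_pos(),4),np.round(r.current_eef_rot(),4).tolist())
im,K,R,c=cam("wrist"); import pickle; pickle.dump((im,K,R,c),open("V2.pkl","wb"))
u,v=np.round(proj(np.array(r.current_ee_pos())+[0,0,.024],K,R,c)[0]).astype(int); print(u,v,r.current_time_s())
print("tip pix",proj(np.array([.4361,-.052,.146]),K,R,c))
cv2.imwrite("pics/c3.png",cv2.resize(im[v-60:v+60,u-80:u+80],(800,600),interpolation=cv2.INTER_CUBIC)); print(u-80,v-60)
E
```

```text
[0.3995 0.3163 0.0566]
gap mm 0.4940617337566576 [0.399 0.316 0.056]
gap 0.3263697405420412 [ 0.21883934 -0.6584421  -0.11032289]
[ 0.4363 -0.051   0.2849] [[0.2011, 0.9796, 0.0], [0.9796, -0.2011, 0.0003], [0.0003, -0.0001, -1.0]]
278 268 10.475
tip pix [[277.99894036 187.29721467]]
198 208
```

View pics/c3.png

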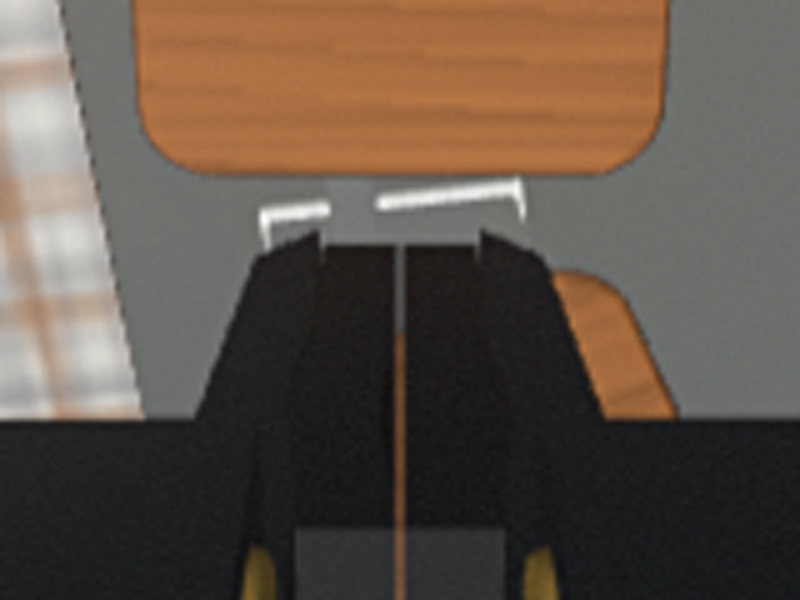

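The gripper closed on nothing (gap about 0), so I'll look at where the sleeve is.

```bash
python3 - <<'E'
from h import *
import pickle
r.move_pose(np.array([.42,.30,.24]),down(np.radians(-61.2))); r.hold(.15); move_gripper(.55)
V=cam("wrist"); S=cam("side"); pickle.dump((V,S),open("V3.pkl","wb"))
cv2.imwrite("pics/c4.png",np.hstack([cv2.resize(V[0],(400,300),interpolation=cv2.INTER_AREA),cv2.resize(S[0][250:370,210:370],(400,300),interpolation=cv2.INTER_CUBIC)]))
print(proj(np.array([[.399,.316,.08],[.399,.316,0]]),*V[1:])/1.4,r.current_time_s())
E
```

```text
[[181.8132273  136.26982288]
 [184.78878199 124.20285081]] 12.9167
```

View pics/c4.png

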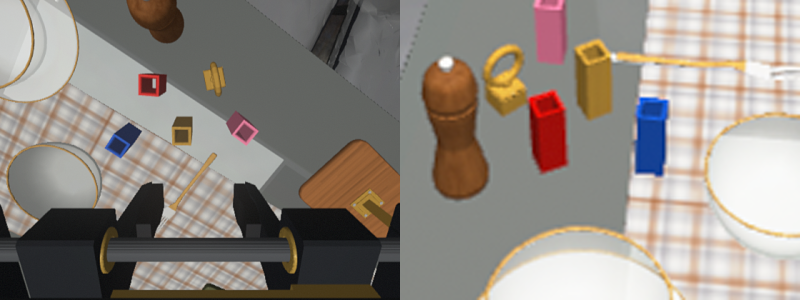

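The sleeve stands unmoved. I'll go down again and look before closing.

```bash
python3 - <<'E'
from h import *
Rg=down(np.radians(-61.2)); p=np.array([.3990,.3160,.056])
print("gap before",r.current_finger_gap())
r.move_pose(p+[0,0,.06],Rg); print(r.move_linear(p,feed=.1,f_stop=8)); r.hold(.2); print(np.round(r.current_ee_pos(),4),r.current_finger_gap())
S=cam("side"); V=cam("wrist"); print(r.current_contact_force())
print(proj(np.array(r.current_ee_pos()),*S[1:]),proj(np.array(r.current_ee_pos()),*V[1:]))
cv2.imwrite("pics/c5.png",np.hstack([cv2.resize(V[0],(400,300),interpolation=cv2.INTER_AREA),cv2.resize(S[0][220:340,210:370],(400,300),interpolation=cv2.INTER_CUBIC)]))
E
```

```text
gap before 0.5506586027152469
False
[0.3994 0.3163 0.0567] 0.5542858675022896
[ 0.54885468 -0.87374693 -1.07145475]
[[286.722996   276.40117935]] [[277.38602828 247.50816936]]
```

View pics/c5.png

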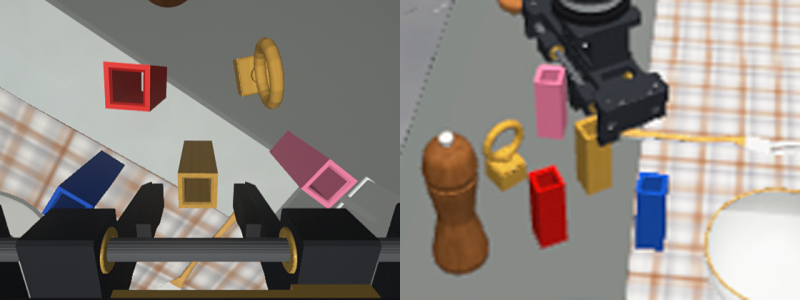

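The image shows the sleeve centred between the jaws. But the visible fingertips project about 25 px lower than a tip at the TCP would. That suggests the fingertips are really about 25–30 mm shorter than the reported TCP, so they closed above the sleeve. A touch test on bare table will measure it.

```bash
python3 - <<'E'
from h import *
p=np.array([.399,.316,.056]); Rg=down(np.radians(-61.2))
r.move_linear(p+[0,0,.08],feed=.25)
q=np.array([.48,.14,.06]); r.move_pose(q,Rg); move_gripper(0)
r.move_linear(q*[1,1,0]+[0,0,.035],feed=.15)
print(r.move_linear(q*[1,1,0]+[0,0,-.035],feed=.03,f_stop=4)); print(np.round(r.current_ee_pos(),4),r.current_contact_force(),r.current_time_s())
r.move_linear(q,feed=.2)
E
```

```text
True
[ 0.4805  0.1402 -0.0122] [-0.50617885 -1.78578147  9.79717937] 18.4583
```

Contact comes at TCP z ≈ −0.01, so the fingers end about 1 cm behind the reported TCP. I'll grasp the sleeve lower and verify by gap and force.

```bash
python3 - <<'E'
from h import *
Rg=down(np.radians(-61.2)); p=np.array([.3990,.3160,.030])
move_gripper(.6)
r.move_pose(p+[0,0,.10],Rg); print(r.move_linear(p,feed=.12,f_stop=6),np.round(r.current_ee_pos(),4))
V=cam("wrist")
move_gripper(0,squeeze=25); print("gap mm",r.current_finger_gap()*88,np.round(r.current_ee_pos(),4),r.current_contact_force(),r.current_time_s())
r.hold(.1); W=cam("wrist"); S=cam("side")
f=lambda X:cv2.resize(X,(400,300),interpolation=cv2.INTER_CUBIC)
cv2.imwrite("pics/c6.png",np.vstack([np.hstack([f(V[0][150:360,137:417]),f(W[0][150:360,137:417])]),np.hstack([f(S[0][220:340,210:370]),f(S[0][245:305,250:330])])]))
E
```

```text
False [0.3994 0.316  0.0304]
gap mm 27.671098834912616 [0.3991 0.3162 0.0303] [-0.07281609  0.88373862  2.72111441] 22.2167
```

View pics/c6.png

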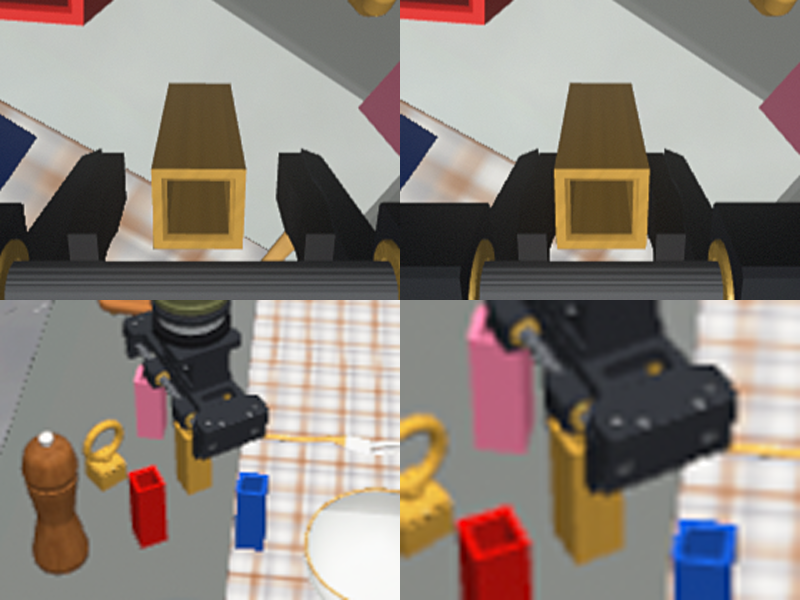

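The sleeve is held: gap 27.7 mm, and the image shows both fingers on its sides. I'll work out the held offset from the same camera, which cancels the calibration bias, then carry it over the post. The body must stay above the post tip, so I'll let it drop the last ~3 cm on the post.

```bash
python3 - <<'E'
from h import *
import sys
V=cam("wrist"); ee=np.array(r.current_ee_pos()); Rt=np.array(r.current_eef_rot())
px=np.array([(155,169),(249,169),(246,248),(158,248)],float); px=np.c_[137+(px[:,0]+.5)/1.4286-.5,150+(px[:,1]+.5)/1.4286-.5]
P=onplane(px,*V[1:],.08); print(np.linalg.norm(np.diff(P,axis=0),axis=1).round(4)); s=Rt.T@(P.mean(0)-ee); print("sleeve in tool",s.round(4))
if abs(s[:2]).max()>.006: sys.exit()
R2=down(np.radians(-11.7)); t=np.array([.4360,-.0518,0]); off=R2@np.array([s[0],s[1],0]); T=t-off; print("target",T.round(4))
r.move_linear(ee+[0,0,.2],feed=.3); print("gap",r.current_finger_gap()*88)
r.move_pose(T+[0,0,.195],R2); r.hold(.2)
for z in (.165,.140,.115,.092):
    hit=r.move_linear(T+[0,0,z],feed=.07,f_stop=7); print(z,hit,np.round(np.array(r.current_ee_pos())-T,4),np.round(r.current_contact_force(),1))
    if hit: break
print(r.current_time_s())
E
```

```text
[0.0278 0.0279 0.0277]
sleeve in tool [-0.      0.0004 -0.0498]
target [ 0.4356 -0.0517  0.    ]
gap 27.909909256061013
0.165 False [1.00e-04 1.00e-04 1.65e-01] [ 0.4  0.8 -1.4]
0.14 False [1.000e-04 1.000e-04 1.401e-01] [-0.1  0.2 -1.6]
0.115 False [0.000e+00 1.000e-04 1.151e-01] [ 0.4  0.5 -1.3]
0.092 False [-0.      0.      0.0921] [ 0.5  0.6 -1.7]
26.9417
```

```bash
python3 - <<'E'
from h import *
T=np.array([.4356,-.0517,0])
move_gripper(.5); r.hold(.2)
r.move_linear(T+[0,0,.145],feed=.2); move_gripper(.25); print(r.current_finger_gap()*88)
print(r.move_linear(T+[0,0,.088],feed=.05,f_stop=5),np.round(r.current_ee_pos(),4),np.round(r.current_contact_force(),1))
r.move_linear(T+[0,0,.20],feed=.3); S=cam("side"); print(r.current_time_s())
# sleeve top in side view: expected pixels for z=.108 corners
A=np.radians(-11.7); ex=np.array([np.cos(A),np.sin(A),0])*.014; ey=np.array([-np.sin(A),np.cos(A),0])*.014; t=np.array([.436,-.0518,.108])
im=S[0].copy(); print(proj(np.array([t+ex+ey,t-ex+ey,t-ex-ey,t+ex-ey]),*S[1:]).round(1).tolist())
r.move_pose(np.array([.4308,-.3102,.09]),down(np.radians(12.9))); move_gripper(.6); print(r.current_time_s())
S=cam("side")
cv2.imwrite("pics/c7.png",cv2.resize(S[0][130:230,240:340],(600,600),interpolation=cv2.INTER_CUBIC))
E
```

```text
21.905417246987756
False [ 0.4358 -0.0517  0.0882] [-0.1 -0.2 -0.5]
30.3667
[[273.6, 182.3], [282.4, 183.4], [284.6, 178.6], [275.9, 177.5]]
32.0667
```

View pics/c7.png

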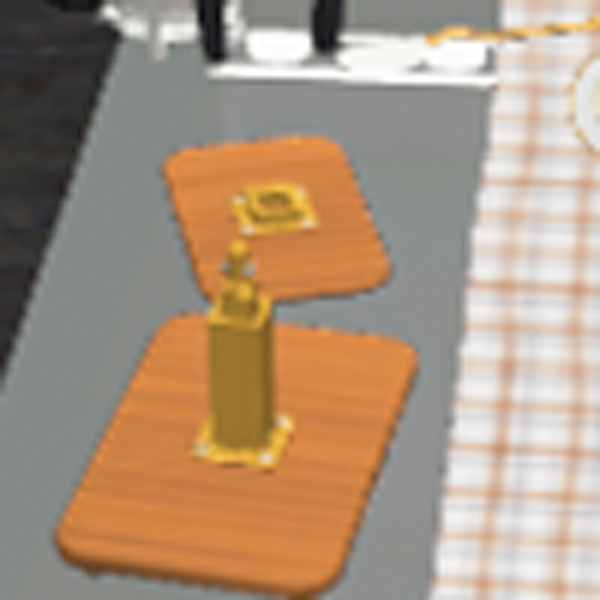

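The picture shows the sleeve seated on the collar. Its top edge is at crop y ≈ 318, raw ≈ 183, as predicted for z = 108 mm. The fingers evidently end more than 20 mm short of the TCP when partly open. For the hub I'll feel for the board surface, back off slightly and grip.

```bash
python3 - <<'E'
from h import *
B=np.array([.4308,-.3102,0]); Rb=down(np.radians(12.9))
move_gripper(.45)
r.move_linear(B+[0,0,.03],Rb,feed=.2); 
hit=r.move_linear(B+[0,0,-.045],feed=.04,f_stop=4); z=r.current_ee_pos()[2]; print(hit,z,np.round(r.current_contact_force(),1),r.current_time_s())
if hit:
    r.move_linear(B+[0,0,z+.002],feed=.05); print(np.round(r.current_ee_pos(),4),np.round(r.current_contact_force(),1))
    move_gripper(0,squeeze=50); print("gap",r.current_finger_gap()*88,np.round(r.current_contact_force(),1))
    if r.current_finger_gap()>.25:
        r.move_linear(B+[0,0,z+.06],feed=.1); r.hold(.1); print("gap",r.current_finger_gap()*88,np.round(r.current_contact_force(),1),np.round(r.current_moment(),2))
print(r.current_time_s())
E
```

```text
True -0.0188155947311901 [-1.1  0.6  7.1] 34.15
[ 0.4309 -0.3102 -0.017 ] [-1.2  0.2 -0.7]
gap 29.83754803102629 [ 1.1 -0.5 -2.3]
gap 30.052901418220216 [ 0.5  0.3 -2.4] [-0.   -0.08 -0.03]
35.5417
```

```bash
python3 - <<'E'
from h import *
T=np.array([.4358,-.0518,0]); R2=down(np.radians(-11.7)); ee=np.array(r.current_ee_pos())
r.move_linear([ee[0],ee[1],.17],feed=.25)
r.move_pose(T+[0,0,.16],R2); r.hold(.3); print(np.round(np.array(r.current_ee_pos())-T,4),r.current_finger_gap()*88,np.round(r.current_contact_force(),1))
for z in (.125,.105,.097,.086):
    hit=r.move_linear(T+[0,0,z],feed=.05,f_stop=6); print(z,hit,np.round(np.array(r.current_ee_pos())-T,4),np.round(r.current_contact_force(),1),np.round(r.current_moment(),2))
    if hit: break
print(r.current_finger_gap()*88,r.current_time_s())
E
```

```text
[ 1.000e-04 -9.000e-04  1.599e-01] 30.38449015132692 [-0.4  0.9 -3. ]
0.125 False [1.000e-04 1.000e-04 1.251e-01] [-0.5 -0.3 -2.4] [-0.04 -0.04 -0.02]
0.105 False [-2.000e-04  1.000e-04  1.047e-01] [ 0.8 -0.1 -1.8] [ 0.   -0.07  0.  ]
0.097 False [-0.0002  0.      0.0968] [-0.2 -0.2 -1.6] [-0.04 -0.09 -0.01]
0.086 True [ 0.0007 -0.0001  0.0905] [ 0.7 -0.5  0.9] [-0.08 -0.23  0.01]
30.3069522881152 39.45
```

The board is seated: it stopped at TCP 0.0905, so its underside is about 107.5 mm against 108 expected. Next I release and fetch the handle, gripping across the ring's 9 mm thickness. The TCP stays high enough that the gripper body clears the ring and the red tube.

```bash
python3 - <<'E'
from h import *
import sys
T=np.array([.4358,-.0518,0])
move_gripper(.5); r.move_linear(T+[0,0,.25],feed=.3)
V=cam("wrist"); b=blobs(mask(V[0],(3,90,60),(32,255,255)))
for c in b[:3]:
    q=cv2.minAreaRect((onplane(c[:,0],*V[1:],.116)[:,:2]*1000).astype(np.float32)); print("wood",np.round(q[0],1),np.round(q[1],1),round(q[2],2))
cv2.imwrite("pics/board_placed.png",V[0])
H=np.array([.4924,.3113,0]); Rh=down(np.radians(-49))
r.move_pose(H+[0,0,.13],Rh); move_gripper(.35); r.hold(.1)
V=cam("wrist"); cv2.imwrite("pics/hraw.png",V[0]); print("t",r.current_time_s())
hit=r.move_linear(H+[0,0,.020],feed=.12,f_stop=5); print(hit,np.round(r.current_ee_pos(),4))
if hit: sys.exit()
move_gripper(0,squeeze=45); print("gap",r.current_finger_gap()*88,np.round(r.current_contact_force(),1))
if r.current_finger_gap()*88<5: sys.exit()
r.move_linear(H+[0,0,.21],feed=.3); print("gap",r.current_finger_gap()*88,np.round(r.current_contact_force(),1))
r.move_pose(np.array([.4358,-.0518,.21]),down(np.radians(-11.7))); r.hold(.25)
V=cam("wrist"); ee=np.array(r.current_ee_pos()); import pickle; pickle.dump((V,ee,np.array(r.current_eef_rot())),open("V8.pkl","wb"))
print(ee.round(4),proj(ee+[0,0,-.020],*V[1:]),r.current_time_s())
cv2.imwrite("pics/c8.png",cv2.resize(V[0][170:290,198:358],(800,600),interpolation=cv2.INTER_CUBIC))
E
```

```text
wood [437.5 -43.6] [195.8 114.8] 78.24
wood [ 446.7 -328.4] [ 49.5 468.9] 78.4
wood [ 527.1 -268.9] [93.6 23.3] 89.05
t 42.5833
False [0.4929 0.3117 0.0206]
gap 6.096628328502962 [ 1.  -0.3  3.4]
gap 6.003301662756357 [-0.5  0.1 -0.4]
[ 0.4361 -0.0512  0.21  ] [[277.93605377 234.3968199 ]] 46.6083
```

View pics/c8.png

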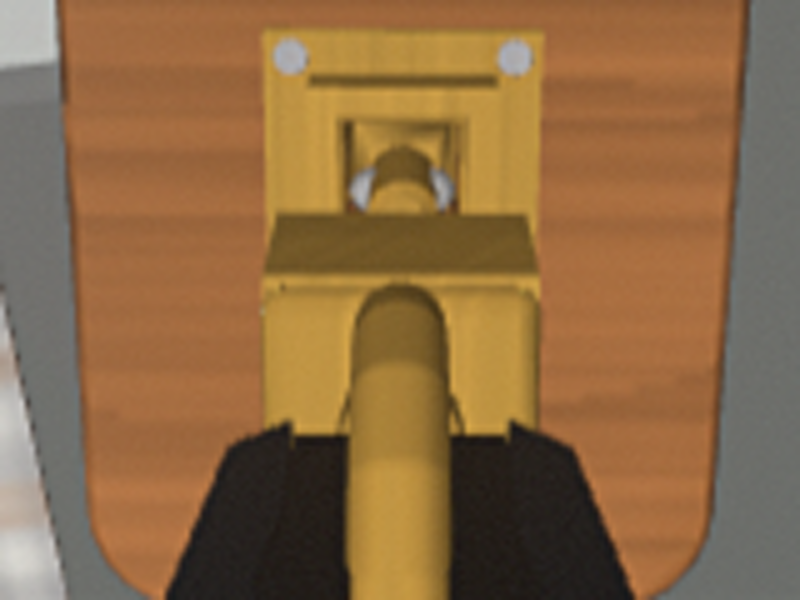

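The handle hangs level and square: the cap's front lower edge runs (278,213)–(528,213) and its upper edge (263,278)–(540,278), with the stud ahead at (400,195). From these edges I get its offset in the tool.

```bash
python3 - <<'E'
from h import *
import pickle
V,ee,Rt=pickle.load(open("V8.pkl","rb"))
raw=lambda P:np.array([198,170])+(np.array(P,float)+.5)/5-.5
for nm,P,dz in (("low",[(278,213),(528,213)],-.0205),("up",[(263,278),(540,278)],.007)):
    W=onplane(raw(P),*V[1:],ee[2]+dz); L=(W-ee)@Rt; print(nm,(L*1000).round(1).tolist(),"centre x",(L[:,0].mean()-.0155)*1000,"y",L[:,1].mean()*1000)
W=onplane(raw([(400,195)]),*V[1:],.1385);print("stud approx",W)
# stud buttons z=.1315 mid & hub outer front
print(onplane(raw([(362,190),(442,190)]),*V[1:],.1315))
E
```

```text
low [[14.8, -15.4, 20.5], [14.8, 15.7, 20.5]] centre x -0.7308169672675322 y 0.15502322463521995
up [[16.9, -15.1, -7.0], [16.9, 15.0, -7.0]] centre x 1.4054098102871357 y -0.0340018361322204
stud approx [[ 0.43581131 -0.05116425  0.1385    ]]
[[ 0.429511   -0.05140854  0.1315    ]
 [ 0.44212413 -0.05400276  0.1315    ]]
```

```bash
python3 - <<'E'
from h import *
T=np.array([.4361,-.0515,0]); X=np.array(r.current_eef_rot())[:,0]; Y=np.array(r.current_eef_rot())[:,1]
r.move_linear(T+[0,0,.172],feed=.1); r.hold(.15)
ok=False
for dx,dy in ((0,0),(.0010,0),(-.0010,0),(0,.001),(0,-.001)):
    P=T+dx*X+dy*Y
    r.move_linear(P+[0,0,.1695],feed=.05)
    hit=r.move_linear(P+[0,0,.158],feed=.04,f_stop=6); print(dx,dy,hit,np.round(np.array(r.current_ee_pos())-T,4),np.round(r.current_contact_force(),1),r.current_time_s())
    if not hit: ok=True; break
if ok:
    hit=r.move_linear(P+[0,0,.138],feed=.03,f_stop=30); print("press",hit,np.round(np.array(r.current_ee_pos())-T,4),np.round(r.current_contact_force(),1),np.round(r.current_moment(),2),r.current_finger_gap()*88,r.current_time_s())
E
```

```text
0 0 False [-3.000e-04  1.000e-04  1.577e-01] [ 0.1 -0.5 -0.1] 47.9833
press True [ 0.0017 -0.      0.1456] [-0.4 -0.7  6.2] [-0.16 -0.07  0.05] 5.467949219218231 48.475
```

```bash
python3 - <<'E'
from h import *
T=np.array([.4361,-.0515,0])
hit=r.move_linear(T+[0,0,.137],feed=.03,f_stop=25); z=r.current_ee_pos()[2]; print("press",hit,z,np.round(r.current_contact_force(),1))
hit=r.move_linear(T+[0,0,z+.006],feed=.02,f_stop=6); print("pull",hit,r.current_ee_pos()[2],np.round(r.current_contact_force(),1))
r.move_linear(T+[0,0,z+.001],feed=.02)
move_gripper(.4); r.hold(.1); r.move_linear(T+[0,0,.27],feed=.25); r.move_pose(np.array([.43,-.33,.30]),down(np.radians(0))); print(r.current_time_s())
S=cam("side"); W=cam("top")
t=np.array([.436,-.0518,0]); print("pix capbase,ringtop,boardtop",(proj(np.array([t+[0,0,.126],t+[0,0,.203],t+[0,0,.1535]]),*S[1:])-[240,130]).round(1).tolist())
f=lambda X:cv2.resize(X,(400,400),interpolation=cv2.INTER_CUBIC)
cv2.imwrite("pics/c9.png",np.hstack([f(S[0][130:230,240:340]),f(W[0][140:270,250:380])]))
E
```

```text
press True 0.14506895845674603 [-0.9  0.3  8.3]
pull True 0.14557933918227883 [ 1.2 -0.  -1.9]
51.5667
pix capbase,ringtop,boardtop [[39.0, 45.5], [38.3, 23.8], [38.8, 37.9]]
```

View pics/c9.png

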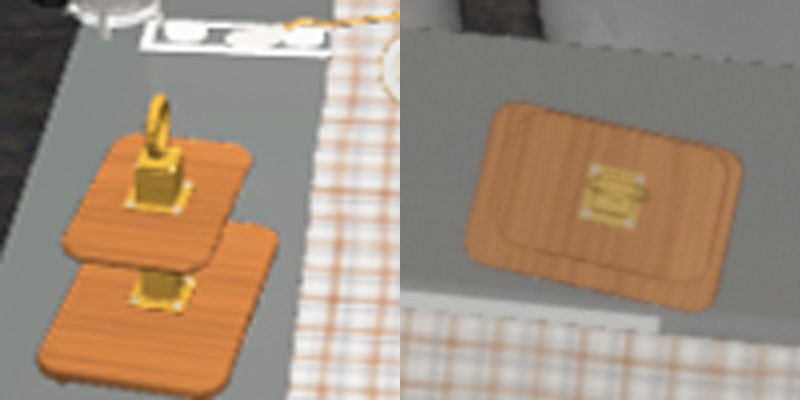

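The side view puts the ring top at crop y ≈ 95/4 = 23.8, exactly as predicted for fully home. The boards are in line. The pull test was ambiguous because it partly just unloaded the press. I'll do one confirming press on the ring top with shut fingers, which also measures height (expected TCP z ≈ 0.191).

```bash
python3 - <<'E'
from h import *
T=np.array([.436,-.0518,0]); R2=down(np.radians(-11.7))
move_gripper(0); r.move_pose(T+[0,0,.225],R2); r.move_linear(T+[0,0,.203],feed=.1); r.hold(.1)
print(r.move_linear(T+[0,0,.18],feed=.03,f_stop=4),r.current_ee_pos()[2],np.round(r.current_contact_force(),1))
print(r.move_linear(T+[0,0,.175],feed=.03,f_stop=18),r.current_ee_pos()[2],np.round(r.current_contact_force(),1))
r.move_linear(T+[0,0,.27],feed=.25); r.move_pose(np.array([.43,-.33,.30]),down(0)); r.hold(.3)
S=cam("side"); cv2.imwrite("pics/final.png",S[0]); a=cv2.imread("pics/side0_raw.png")
for nm,(x0,y0,x1,y1) in dict(mill=(215,265,250,335),fork=(300,265,375,285)).items(): print(nm,"mean diff",cv2.absdiff(S[0],a)[y0:y1,x0:x1].mean().round(2))
m=mask(S[0],*GOLD)[140:180,270:290]; ys,xs=np.nonzero(m); print("gold top row",ys.min()+140,"prev expected 153.8")
print(r.current_time_s())
r.job_done()
E
```

```text
False 0.18006775187898627 [ 0.4 -0.  -0.1]
False 0.1756022483553907 [-0.3  0.1  7.1]
mill mean diff 3.41
fork mean diff 0.27
gold top row 154 prev expected 153.8
57.0833
the job is handed in; nothing more can be done
```

I assembled the stand in the order asked and handed it in at about 57 s. The one thing I could not prove outright is that the handle snapped home, though every reading fits it being fully down.

- **Sleeve:** the gold square tube is on the post. I let it fall the last 3 to 4 cm, and the side view then put its top edge where z = 108 mm should be. My press on its top met no contact, because the fingers stopped short of it.
- **Upper board:** it stopped at about 107.5 mm against 108 mm expected. Its long axis reads 78.2° against 78.3° for the lower board.
- **Handle:** it went over the stud without catching, and was pressed until the force stop (30 N, then 25 N). The ring top is at pixel row 154, where 153.8 was expected for fully home. A final press on the ring top touched at about 203 mm, using the finger offset below.

Checks that failed or disagreed:
- **First grasp:** it closed on nothing. The fingers end roughly 28 mm short of the reported TCP, so I gripped lower after that.
- **Table touch:** this test gave an offset of only 12 mm, which disagrees with the later contacts (about 28 mm). I did not find out why.
- **Snap pull test:** it was ambiguous, because much of the force change was the press unloading.
- **Bystanders:** the fork is unchanged in the image (difference 0.3). The mill's patch differs by 3.4; the patch also takes in the edge of where the handle stood, which probably explains it. I touched neither.

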